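# Cock the centrifugal casting machine

### The job

Get the casting machine ready to cast: by its black handle, draw the spring arm clockwise round until it has just gone over the catch, without forcing it hard against the overwind stop, then ease it gently back until it hangs on the catch by itself, and let go. Never let the arm fly back, and leave the other things on the bench where they are.

Things in the scene. Friction and masses are not known exactly. Their poses are not given: they have to be found in the camera images.
- machine: bench centrifugal casting machine, bolted down: round dark green base plate (300 mm across, 16 mm thick, three small feet out to 175 mm from the axis), spring drum in the middle (to 72 mm high). Origin on the spindle axis at bench height, z up; at yaw 0 its -x looks at the robot. Carries the arm, and on its rim the catch bracket, clamped anywhere along an arc slot: its place is not measured.
- spindle (a point): point on the vertical spindle axis at the height of the arm's top face (118 mm above the bench). The spring pulls the arm back with 0.8 N m per rad of winding, plus or minus about 0.1 N m of bearing friction: some 8 to 11 N at the handle at 1.5 rad
- rotor (a joint): angle of the sprung arm about the spindle, rad: 0 = slack (it starts within 0.1 of this), growing as it is wound CLOCKWISE seen from above. At value j the handle lies from the spindle in the machine frame's direction 230 deg - j (counted anticlockwise from the machine's +x): at 0 on the robot's side, to its right. It catches at an unmeasured value between 1.2 and 1.8, wherever the bracket is clamped.
- arc_mid (a point): point of the machine's rim at mid-slot, 125 mm from the axis, 93.5 mm up: here, give or take 38 mm along the rim, stands the bracket's brass spring bolt (top 93.5 mm up; slanted 45 deg towards the arriving arm, square behind) and just beyond it a dark upright overwind stop. A red-tipped trip lever fixed to the bolt sticks out to 200 mm from the axis, 62 mm up: about 5 N down on it fires the arm.
- beam: the arm: flat steel bar 24 mm wide, 14 mm thick, top face 118 mm up. Origin on the spindle axis at bench height, x towards the handle (bar ends 170 mm out). Two brass weight discs 50 mm across stand on it 58 to 97 mm out (top 136 mm up); hub and wing nut top 144 mm up; beyond the spindle the folded half with crucible and cradle (to 142 mm out, 159 mm up). Under it, 125 mm out, the tooth that catches.
- tooth (a point): underside middle of the steel tooth below the arm, 125 mm from the axis, 89 mm up. It is slanted ahead, square behind. About 0.05 rad before it catches it starts to ride up the bolt's slant and the pull at the handle rises by 3 to 7 N; then the bolt snaps up behind it and the pull falls again. About 4 mm of tooth travel (0.03 rad) further it meets the overwind stop. Let back, it leans on the bolt, which takes the load off the handle.
- handle (a point): middle of the black upright winding handle on the arm, 150 mm from the spindle axis: a round grip 18 mm across from 118 to 160 mm above the bench with a 22 mm knob on top up to 170 mm; this point is 143 mm above the bench. Travel 1 mm here is 0.0067 rad
- flask: steel casting flask, an upright tube 54 mm across and 62 mm tall full of white investment, standing beside the machine; origin at the centre of its underside
- weight: spare brass balance weight, a disc 50 mm across and 18 mm thick lying flat beside the machine; origin at the centre of its underside
- crucible: small white ceramic melting cup, 52 mm across, 36 mm tall; origin at the centre of its underside
- spool: black spool of copper wire, 44 mm across, 32 mm tall, standing upright; origin at the centre of its underside
- pliers: red-handled pliers lying flat, 135 mm long, 10 mm thick; origin on the bench between the handles, jaws to its +x
- hammer: hammer lying flat, 220 mm long, handle to its -x; origin on the bench below it
- jar: amber glass jar with a black lid, 52 mm across, 62 mm tall; origin at the centre of its underside

How it is judged:
By the outcome, as a careful person would: the job done as asked, in the order asked, and still so for the second after the job is handed in, with the robot touching nothing.
It also fails if it takes over 67 s, if anything falls off the work surface, if the arm or the gripper's body presses on something with over 40 N, if the wrist force passes 120 N, or if a joint passes its speed limit or range.

### The arm

A 7-joint arm with a two-finger parallel gripper is mounted at the origin on the work surface. World frame = base frame: x ahead of the robot, y to its left, z up, the work surface at z = 0. Lengths are in mm, angles in rad, forces in N, time in s.
With the tool pointing down it reaches from about 350 to 775 mm from the base axis. Payload 3.1 kg.
Tool frame: the origin (TCP) lies at the very end of the fingers, on their centre line; the grasp point (between the pads) lies 19 mm behind it; z points along the fingers, y is the direction in which the jaws open and shut (so a half turn about z gives the same grasp; the last joint's range is limited). The gripper opens to 85 mm and grips with 20 to 120 N. Pads are 22 mm wide; open, the fingers measure 114 mm over their backs; the gripper's body (76 mm by 85 mm) begins 54 mm behind the grasp point. The pads swing forward as they close: fully open they stand 13 mm farther back than shut.
Start: joints at [-1.215, 0.311, 0.014, 1.512, -0.004, 1.319, -0.027], TCP at [213.04, 507.081, 231.304] pointing down, gripper open.
Joint ranges: [-2.7, 2.7], [-0.3, 1.91], [-1.27, 1.3], [0.12, 2.57], [-1.44, 4.58], [0.2, 2.03], [-3.05, 3.05]. Speed limits (rad/s): [2.79, 2.79, 3.14, 3.14, 3.14, 3.14, 3.14].

### API

Orientations are given as a rotation vector (axis times angle).
In Python, from workcell import manip gives the robot as it stands.
- The arm moves only by the shell command python3 -m handwheel 'ROWS' [OPENING] [FORCE]. ROWS is JSON, a list of rows, each a list of 4 numbers: the shift along the world's x, y, z each as a share of 0.03 m, from -1 to 1, then the turn about the world's z as a share of 180 degrees, from -1 to 1. In form: [[tx, ty, tz, spin], ...]. A call has 1 to 20 rows; each row shifts and turns the commanded pose from where the row before left it; what a row does not reach is not made up. A row lasts 1/10 s, in which the tool goes at most 50 mm and 8.59 degrees, less where a joint would pass 70% of its speed; a pose out of reach is approached as far as the arm can. A call with a number of a shift or a turn outside -1 to 1 is refused whole. A call with a gripper value outside its range is refused whole. OPENING is the opening, from 0 (shut) to 1 (fully open), set as the call begins (- or left out, the last holds). The fingers move at their own pace and stop on an object; FORCE is the grip in N (left out, the last holds). Time passes only in rows, so rows that do not move let the fingers close. It gives the time, the measured TCP pose, the force and the opening at its end, in the units of the state.
- manip.state(): the state, without advancing time (a new reading comes with each control period).
- manip.get_image(name): name is "side" or "top" or "wrist"; returns a dict with "pixels" (400x640x3 uint8, red, green, blue), "z_map" (400x640 float32, mm along the optical axis (not along the pixel's ray), 0 where there is no reading), "intrinsics" (3x3 intrinsics, pixels), "k1" (the pictures are not rectified: a ray, as slopes to the right and down, at radius r is drawn at 1 + k1 r^2 times it, then the intrinsics apply), "pose" (4x4, takes a point from camera to world coordinates). Camera axes: x right, y down, z forward; pixel columns grow to the right and rows downward; lengths in mm; the calibration is good to about 2 mm. A picture is of the moment at which its call begins.
- manip.hand_in(): hands the job in, once; it reports no verdict.
Trained networks look in the newest picture that a camera, given by its name, has taken for a name from the list of things; names that differ only in an ending like _2 or _b are one class to them, and where a whole thing is asked for, a point or a joint stands for the part that bears it (a point fixed in the world has none). Each returns a list of dicts, best first, with "score" (0 to 1); they miss things now and then, are a little off and sometimes report something else, mostly with a low value. They report only what shows in the picture. A call takes as long as a camera call.
- manip.spot_in(label, camera): "location" ([column, row] in pixels, amid what is visible of it).
The state is a dict: "clock": time; "joint_positions": joint angles; "qd": joint speeds; "tau": joint torques, N m; "tcp_pos": TCP position; "tool_rot": TCP orientation; "ft_force": force on the tool from outside, world axes, zero at the start; "ft_torque": the same for the moment, N m; "opening": finger opening in mm.
Only numpy, scipy, OpenCV 4.12 (cv2) and the standard library are available. Lean on these libraries where they do the work, as an engineer would, in place of code of your own. Each camera call takes 0.05 s, during which the arm holds its last target.

## Working session

There is one attempt and no reset: what is moved stays moved. The work goes in short steps, Python scripts to look and compute and a shell command to move; the robot and the scene stay as the last step left them, time stands still between calls to the robot, and variables do not carry over. Pictures are saved under pics/ and viewed, and the job is handed in when it is done.

```bash
mkdir -p pics; ls; python3 - <<'E'
from workcell import manip
import cv2
print(manip.state())
for n in ("side","top","wrist"):
    d=manip.get_image(n)
    cv2.imwrite(f"pics/{n}0.png",d["pixels"][:,:,::-1])
    print(n,d["intrinsics"],d["k1"],d["pose"])
    for l in("handle","spindle","beam","machine","tooth","flask","weight","hammer"):
        try: print(l,[(round(r["score"],2),[round(float(v)) for v in r["location"]]) for r in manip.spot_in(l,n)[:2]])
        except Exception as e: print(l,e)
E
```

```text
pics
{'clock': 0.0, 'joint_positions': array([-1.21470801,  0.31175905,  0.01401557,  1.51306211, -0.00441766,
        1.31917698, -0.02723102]), 'qd': array([ 0.00017744,  0.0010044 ,  0.00127903, -0.00074457, -0.00148855,
        0.0004727 ,  0.00171066]), 'tau': array([-3.74828751e-04, -3.79905903e+01,  1.45876477e-01, -2.30592960e+01,
        1.21003381e-02,  1.35418403e-02,  2.24427265e-05]), 'tcp_pos': array([212.77325677, 506.39021351, 230.20075298]), 'tool_rot': array([-0.62062773, -3.07928664,  0.00368063]), 'ft_force': array([ 0.07107439, -0.12089459, -0.3182816 ]), 'ft_torque': array([0.06637452, 0.02322143, 0.00769647]), 'opening': 85.35937916209647}
side [[414.39117625   0.         319.52105827]
 [  0.         414.39117625 198.64730652]
 [  0.           0.           1.        ]] -0.06764339760716695 [[-8.33616454e-01 -2.73929542e-01  4.79631330e-01 -1.52023326e+02]
 [-5.52298090e-01  4.24553821e-01 -7.17440501e-01  9.85031239e+02]
 [-7.10116618e-03 -8.62969674e-01 -5.05205814e-01  8.30939867e+02]
 [ 0.00000000e+00  0.00000000e+00  0.00000000e+00  1.00000000e+00]]
handle 
[... 741 characters left out ...]
325, 182])]
beam [(0.67, [326, 172])]
machine []
tooth [(0.89, [324, 172])]
flask [(0.69, [156, 161]), (0.62, [402, 164])]
weight [(0.64, [242, 176]), (0.26, [362, 255])]
hammer [(0.87, [466, 236])]
wrist [[322.69152447   0.         315.04906134]
 [  0.         322.69152447 199.88986691]
 [  0.           0.           1.        ]] -0.015048235849408101 [[ 3.89333846e-01  8.80708581e-01  2.69762029e-01  1.43846569e+02]
 [ 9.21096328e-01 -3.72530226e-01 -1.13149391e-01  5.36232615e+02]
 [ 8.42869517e-04  2.92529702e-01 -9.56256066e-01  3.74564740e+02]
 [ 0.00000000e+00  0.00000000e+00  0.00000000e+00  1.00000000e+00]]
handle []
spindle []
beam []
machine []
tooth []
flask []
weight []
hammer []
```

View pics/side0.png

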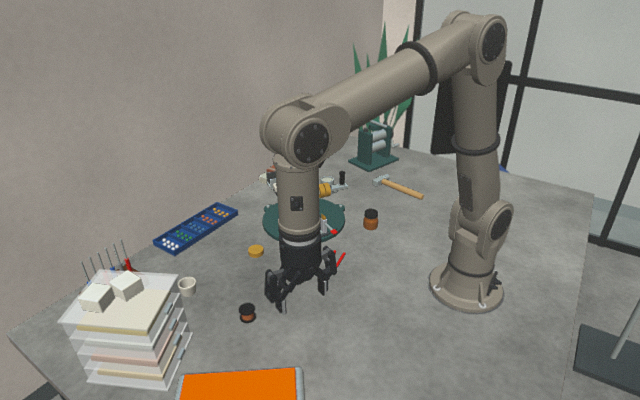

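View pics/top0.png

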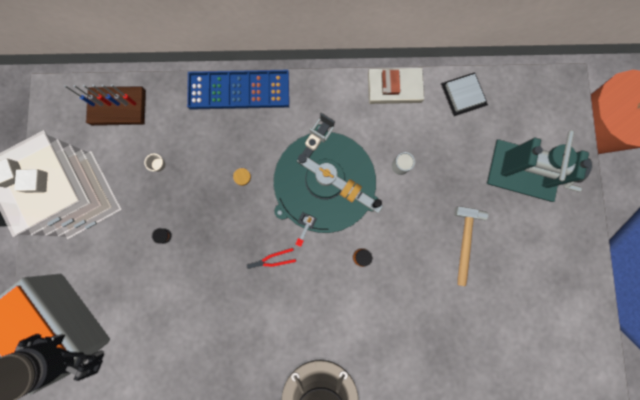

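The top view shows the handle at about (377,204), the spindle at (326,180), the bracket at (308,219) with the red lever tip at (299,242), the jar at (362,257) and the pliers at about (275,258). Next I'll measure these.

```bash
cat > h.py <<'E'
import numpy as np,cv2
from workcell import manip
def unproj(d,u,v,z=None,depth=None):
    K=d["intrinsics"];k1=d["k1"]
    x=(u-K[0,2])/K[0,0];y=(v-K[1,2])/K[1,1]
    xu,yu=x,y
    for _ in range(10):
        r2=xu*xu+yu*yu; xu=x/(1+k1*r2);yu=y/(1+k1*r2)
    P=d["pose"];r=P[:3,:3]@np.array([xu,yu,1.]);o=P[:3,3]
    if z is not None: return o+r*(z-o[2])/r[2]
    if depth is not None: return o+r*depth
    return o,r/np.linalg.norm(r)
def cloud(d):
    K=d["intrinsics"];k1=d["k1"];Z=d["z_map"]
    v,u=np.mgrid[0:400,0:640]
    x=(u-K[0,2])/K[0,0];y=(v-K[1,2])/K[1,1];xu,yu=x,y
    for _ in range(10):
        r2=xu*xu+yu*yu; xu=x/(1+k1*r2);yu=y/(1+k1*r2)
    C=np.stack([xu*Z,yu*Z,Z],-1)
    W=C@d["pose"][:3,:3].T+d["pose"][:3,3]
    W[Z==0]=np.nan
    return W
def proj(d,p):
    P=d["pose"];c=P[:3,:3].T@(np.array(p,float)-P[:3,3]);x,y=c[0]/c[2],c[1]/c[2];s=1+d["k1"]*(x*x+y*y)
    K=d["intrinsics"];return K[0,0]*x*s+K[0,2],K[1,1]*y*s+K[1,2]
E
python3 - <<'E'
from h import *
d=manip.get_image("top");W=cloud(d)
im=d["pixels"][120:280,220:420,::-1];cv2.imwrite("pics/topz.png",cv2.resize(im,(800,640),interpolation=cv2.INTER_CUBIC)[:600])
for n,(u,v) in dict(handle=(377,204),hub=(326,177),lever=(299,242),brk=(308,219),jar=(362,257),flask=(404,162),bench=(340,300),plate=(350,225)).items():
    print(n,W[v,u].round(1), W[v-2:v+3,u-2:u+3,2].round(0).tolist())
# plate fit
m=(abs(W[:,:,2]-16)<6); px=d["pixels"].astype(int); m&=(px[:,:,1]>px[:,:,0]+12)
m[:, :260]=0;m[:,390:]=0
ys,xs=np.nonzero(m);cnt=max(cv2.findContours(m.astype(np.uint8),0,1)[0],key=cv2.contourArea)
(c,r)=cv2.minEnclosingCircle(cnt);print(c,r,unproj(d,*c,z=16))
h=cv2.convexHull(cnt)[:,0]
P=np.array([unproj(d,*q,z=16)[:2] for q in h]);A=np.c_[2*P,np.ones(len(P))];s=np.linalg.lstsq(A,(P**2).sum(1),rcond=None)[0];print(s[:2],np.sqrt(s[2]+s[:2]@s[:2]))
E
```

```text
handle [ 512.9 -151.4  170. ] [[169.0, 168.0, 168.0, 170.0, 169.0], [171.0, 171.0, 173.0, 170.0, 171.0], [170.0, 168.0, 170.0, 167.0, 171.0], [172.0, 168.0, 173.0, 173.0, 168.0], [168.0, 166.0, 169.0, 170.0, 168.0]]
hub [590.5 -29.4 131.6] [[143.0, 140.0, 138.0, 141.0, 140.0], [131.0, 138.0, 139.0, 135.0, 132.0], [131.0, 128.0, 132.0, 133.0, 134.0], [127.0, 134.0, 133.0, 134.0, 130.0], [130.0, 129.0, 130.0, 131.0, 130.0]]
lever [426.5  45.9  65.5] [[67.0, 65.0, 67.0, 67.0, 68.0], [64.0, 61.0, 67.0, 68.0, 65.0], [67.0, 65.0, 65.0, 65.0, 62.0], [67.0, 63.0, 66.0, 67.0, 65.0], [65.0, 63.0, 68.0, 65.0, 67.0]]
brk [486.1  20.   90.5] [[31.0, 29.0, 94.0, 93.0, 90.0], [29.0, 75.0, 95.0, 90.0, 89.0], [29.0, 91.0, 90.0, 89.0, 85.0], [76.0, 92.0, 92.0, 89.0, 86.0], [77.0, 92.0, 88.0, 88.0, 87.0]]
jar [ 382.2 -123.    62.1] [[64.0, 64.0, 63.0, 62.0, 63.0], [63.0, 63.0, 63.0, 63.0, 64.0], [63.0, 62.0, 62.0, 63.0, 60.0], [65.0, 63.0, 61.0, 63.0, 63.0], [61.0, 60.0, 60.0, 61.0, 62.0]]
flask [ 642.2 -252.4   57.3] [[56.0, 57.0, 54.0, 55.0, 54.0], [53.0, 51.0, 55.0, 55.0, 59.0], [54.0, 58.0, 57.0, 55.0, 58.0], [56.0, 52.0, 58.0, 56.0, 52.0], [58.0, 55.0, 53.0, 55.0, 55.0]]
bench [262.1 -64.3  -2.8] [[-0.0, -3.0, 2.0, -1.0, 1.0], [4.0, -2.0, 3.0, -0.0, -2.0], [1.0, -0.0, -3.0, -2.0, 1.0], [0.0, 1.0, 1.0, 1.0, 0.0], [-1.0, -2.0, -2.0, -1.0, 1.0]]
plate [471.8 -98.4  16.7] [[15.0, 13.0, 17.0, 16.0, 13.0], [17.0, 15.0, 14.0, 16.0, 14.0], [15.0, 17.0, 17.0, 12.0, 1.0], [16.0, 12.0, -0.0, -0.0, 2.0], [1.0, 1.0, 0.0, -0.0, -0.0]]
(321.4196472167969, 186.34185791015625) 54.034889221191406 [585.23892359 -20.00099192  16.        ]
[594.39753621 -20.91127352] 148.69954543671298
```

View pics/topz.png

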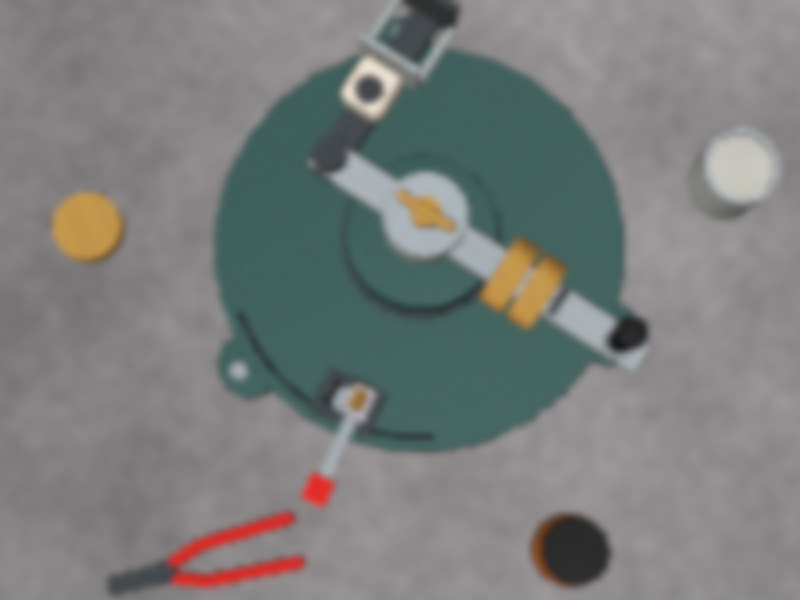

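```bash
python3 -m handwheel '[[0.42,-0.91,0.03,-0.023],[0.42,-0.91,0.03,-0.023],[0.42,-0.91,0.03,-0.023],[0.42,-0.91,0.03,-0.023],[0.42,-0.91,0.03,-0.023],[0.42,-0.91,0.03,-0.023],[0.42,-0.91,0.03,-0.023],[0.42,-0.91,0.03,-0.023],[0.42,-0.91,0.03,-0.023],[0.42,-0.91,0.03,-0.023],[0.42,-0.91,0.03,-0.023],[0.42,-0.91,0.03,-0.023],[0.42,-0.91,0.03,-0.023],[0.42,-0.91,0.03,-0.023],[0.42,-0.91,0.03,-0.023],[0.42,-0.91,0.03,-0.023],[0.42,-0.91,0.03,-0.023],[0.42,-0.91,0.03,-0.023],[0.42,-0.91,0.03,-0.023],[0.42,-0.91,0.03,-0.023]]' 1 30
python3 -m handwheel '[[0.4,-0.9,0,-0.023],[0.4,-0.9,0,-0.023],[0.4,-0.9,0,-0.023],[0,0,0,-0.023],[0,0,0,0],[0,0,0,0]]'
python3 - <<'E'
from h import *
print(manip.state())
for n in("wrist","top","side"):
    d=manip.get_image(n);np.save(f"{n}1.npy",d,allow_pickle=True);cv2.imwrite(f"pics/{n}1.png",d["pixels"][:,:,::-1])
E
```

```text
clock: 3.4
tcp_pos: [465.5, -40.0, 249.6]
tool_rot: [2.505, 1.896, 0.001]
ft_force: [-0.3, 0.0, -1.1]
opening: 85.5
clock: 4.0
tcp_pos: [501.0, -119.2, 249.2]
tool_rot: [-2.747, -1.523, -0.0]
ft_force: [-0.5, 0.1, 0.3]
opening: 85.6
{'clock': 4.0, 'joint_positions': array([-0.392065  ,  0.2728847 ,  0.7518846 ,  1.59414013, -0.19026234,
        1.35020049, -0.17532893]), 'qd': array([-0.00800959, -0.00731635, -0.00936153,  0.00407747,  0.00209458,
       -0.0013654 , -0.00066642]), 'tau': array([ 4.72077783e-01, -2.95774341e+01,  4.76718083e+00, -2.28942060e+01,
        6.64689322e-02, -1.74987403e-02, -1.59883476e-02]), 'tcp_pos': array([ 501.03770961, -119.18687776,  249.18075599]), 'tool_rot': array([-2.74718030e+00, -1.52267301e+00, -6.78414714e-05]), 'ft_force': array([-0.46265352,  0.09989703,  0.26539753]), 'ft_torque': array([-0.00570322, -0.08163065,  0.00389973]), 'opening': 85.6362895488382}
```

View pics/wrist1.png

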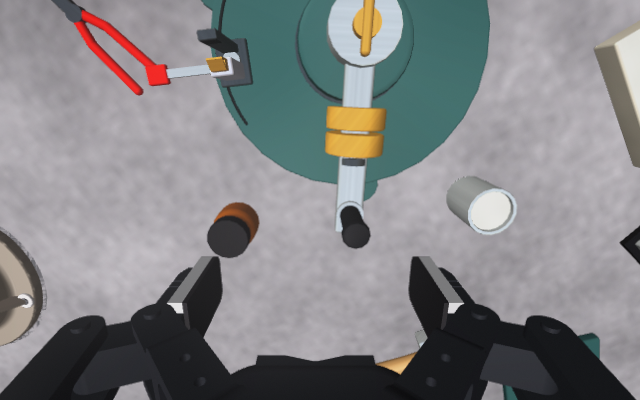

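View pics/side1.png

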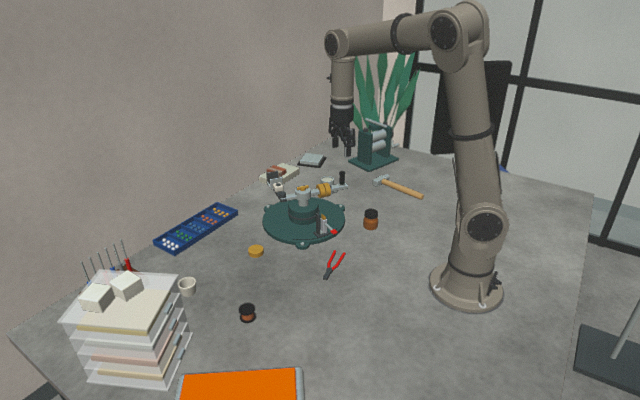

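The wrist view shows the knob at about (355,232), the wing nut at (367,25), the brass bolt at (218,65), the overwind stop at (208,38) and the lever tip at (157,75). The jar at (228,235) is clear of the handle. Now I'll triangulate.

```bash
python3 - <<'E'
from h import *
w=np.load("wrist1.npy",allow_pickle=True).item();t=np.load("top1.npy",allow_pickle=True).item();s=np.load("side1.npy",allow_pickle=True).item()
Ww,Wt=cloud(w),cloud(t)
def blob(W,x,y,r,z0,z1):
    m=(np.hypot(W[...,0]-x,W[...,1]-y)<r)&(W[...,2]>z0)&(W[...,2]<z1)
    p=W[m];return len(p),np.median(p,0).round(1),((p.min(0)+p.max(0))/2).round(1),p.min(0).round(0),p.max(0).round(0)
for n,W in(("w",Ww),("t",Wt),("s",cloud(s))):
    print(n,"knob",blob(W,513,-151,30,163,176))
    print(n,"lever",blob(W,426,46,25,50,72))
    print(n,"brk",blob(W,486,20,35,80,110))
    print(n,"nut",blob(W,592,-25,30,134,150))
for u,v in((218,65),(224,72),(235,62),(208,36),(222,38),(157,75),(355,240),(367,22)): print(u,v,Ww[v,u].round(1))
def tri(obs):
    A=np.zeros((3,3));b=np.zeros(3)
    for d,u,v in obs:
        o,r=unproj(d,u,v);M=np.eye(3)-np.outer(r,r);A+=M;b+=M@o
    return np.linalg.solve(A,b)
print("tri knob",tri([(w,356,234),(t,377,203)]).round(1))
print("tri nut",tri([(w,368,23),(t,326,173)]).round(1))
for d,n,(x0,x1,y0,y1) in((w,"w",(130,270,0,105)),(t,"t",(290,330,205,255))):
    im=d["pixels"][y0:y1,x0:x1,::-1];f=5 if n=="w" else 11
    cv2.imwrite(f"pics/z{n}1.png",cv2.resize(im,None,fx=f,fy=f,interpolation=cv2.INTER_CUBIC)[:600,:800])
for d in (w,t):print(proj(d,(594.4,-20.9,144)),proj(d,(594.4,-20.9,16)))
E
```

```text
w knob (647, array([ 516. , -151.3,  170.1]), array([ 515.5, -152.4,  167.6]), array([ 505., -163.,  163.]), array([ 526., -142.,  172.]))
w lever (569, array([429.4,  42.9,  65.7]), array([431.8,  44.4,  63.9]), array([414.,  31.,  60.]), array([449.,  57.,  68.]))
w brk (640, array([489.7,  31.4,  93.9]), array([488.8,  26.9,  92.6]), array([476.,  10.,  80.]), array([502.,  44., 105.]))
w nut (1021, array([597.6, -30.7, 142.2]), array([597.9, -31.8, 140.2]), array([585., -48., 134.]), array([610., -15., 146.]))
  return _methods._mean(a, axis=axis, dtype=dtype,
  ret = um.true_divide(
Traceback (most recent call last):
ValueError: zero-size array to reduction operation minimum which has no identity
```

```bash
python3 - <<'E'
from h import *
w=np.load("wrist1.npy",allow_pickle=True).item();t=np.load("top1.npy",allow_pickle=True).item();s=np.load("side1.npy",allow_pickle=True).item()
Ww=cloud(w)
for u,v in((218,65),(224,72),(235,62),(208,36),(222,38),(157,75),(355,240),(367,22)): print(u,v,Ww[v,u].round(1))
def tri(obs):
    A=np.zeros((3,3));b=np.zeros(3)
    for d,u,v in obs:
        o,r=unproj(d,u,v);M=np.eye(3)-np.outer(r,r);A+=M;b+=M@o
    X=np.linalg.solve(A,b); return X.round(1),[np.round(np.array(proj(d,X))-(u,v),1) for d,u,v in obs]
print("tri knob w,t",tri([(w,356,235),(t,376.8,202.8)]))
print("tri knob w,t,s",tri([(w,356,235),(t,376.8,202.8),(s,341.5,173)]))
print("tri nut",tri([(w,368,23),(t,326,172.8)]))
# plate fit in wrist
m=(abs(Ww[...,2]-16)<5);px=w["pixels"].astype(int);m&=px[...,1]>px[...,0]+12
P=Ww[m][:,:2];c=np.array([594,-21.])
r=np.hypot(*(P-c).T)
h=cv2.convexHull(P.astype(np.float32))[:,0];
h=h[(h[:,0]<560)]
print(len(h));A=np.c_[2*h,np.ones(len(h))];q=np.linalg.lstsq(A,(h**2).sum(1),rcond=None)[0];print(q[:2],np.sqrt(q[2]+q[:2]@q[:2]))
im=w["pixels"][0:105,130:270,::-1]
cv2.imwrite(f"pics/zw1.png",cv2.resize(im,None,fx=5,fy=5,interpolation=cv2.INTER_CUBIC)[:600,:800])
im=s["pixels"][155:275,250:410,::-1];cv2.imwrite("pics/zs1.png",cv2.resize(im,None,fx=5,fy=5,interpolation=cv2.INTER_CUBIC))
E
```

```text
218 65 [484.6  15.6  89.7]
224 72 [483.4  10.8  77.4]
235 62 [494.8  15.6  62.1]
208 36 [493.4  34.7 102.6]
222 38 [499.9  32.4  85.1]
157 75 [425.6  45.4  65.5]
355 240 [ 512.8 -155.2  170.9]
367 22 [598.6 -29.9 144.4]
tri knob w,t (array([ 515.6, -150.5,  174. ]), [array([-0.4, -0.1]), array([ 0.1, -0.1])])
tri knob w,t,s (array([ 515.2, -153.2,  165.4]), [array([-0.5, -1.5]), array([0.6, 0.5]), array([-0.3, -0.1])])
tri nut (array([601.4, -29.7, 133.2]), [array([-0.2,  0.1]), array([ 0. , -0.1])])
12
[1059.27938966 -195.60871488] 632.7248649156734
```

View pics/zw1.png

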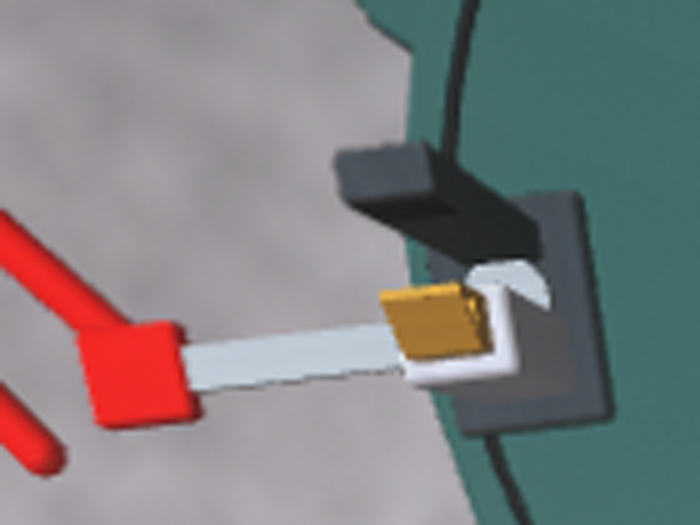

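View pics/zs1.png

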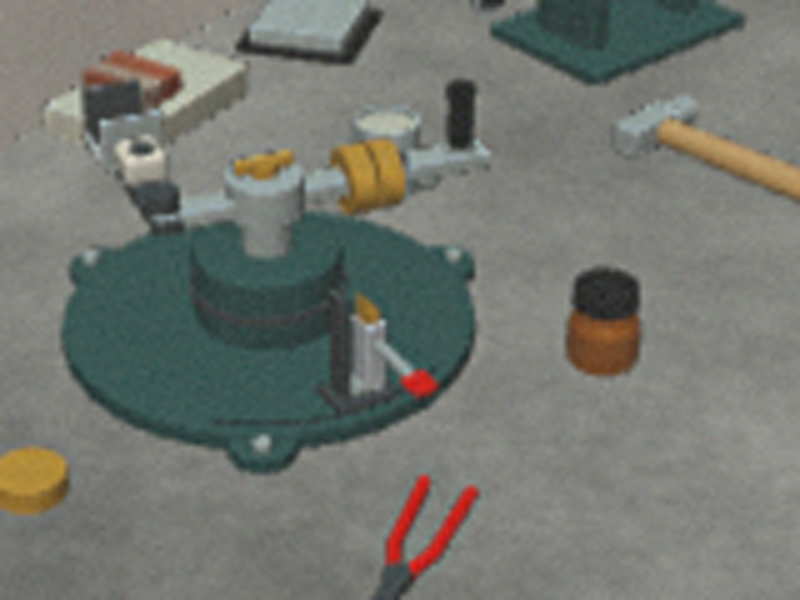

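```bash
python3 - <<'E'
from h import *
t=np.load("top1.npy",allow_pickle=True).item()
print("plate",unproj(t,325,182,z=16),"hub",unproj(t,326.2,173.5,z=130))
w=np.load("wrist1.npy",allow_pickle=True).item();s=np.load("side1.npy",allow_pickle=True).item()
from scipy.optimize import least_squares
for n,d in(("t",t),("s",s),("w",w)):
    W=cloud(d);px=d["pixels"].astype(int)
    g=((px[...,1]>px[...,0]+12)&(np.hypot(W[...,0]-594,W[...,1]+24)<190)).astype(np.uint8)
    # edge of green vs grey: pixel green with a neighbour non-green at bench height
    b=((abs(W[...,2])<8)&(abs(px[...,1]-px[...,0])<10)).astype(np.uint8)
    e=(g>0)&(cv2.dilate(b,np.ones((3,3),np.uint8))>0)
    v,u=np.nonzero(e);P=np.array([unproj(d,a,c,z=16)[:2] for a,c in zip(u,v)])
    f=least_squares(lambda q:np.hypot(P[:,0]-q[0],P[:,1]-q[1])-150,[594,-24],loss="soft_l1",f_scale=1.5)
    print(n,len(P),f.x,np.median(abs(f.fun)))
E
```

```text
plate [597.70619408 -30.69089551  16.        ] hub [599.97630864 -30.22190785 130.        ]
t 212 [599.63168357 -29.41759594] 3.17492261944237
s 218 [592.93551321 -24.09611904] 4.019483479845164
w 529 [600.71031364 -26.97043826] 0.8500780355037705
```

```bash
python3 -m handwheel '[[0.22,-0.55,-0.3,-0.014],[0.22,-0.55,-0.6,0],[0,0,-0.7,0],[0,0,-0.4,0],[0,0,0,0],[0,0,0,0]]'
python3 - <<'E'
from h import *
d=manip.get_image("wrist");np.save("wrist2.npy",d,allow_pickle=True);cv2.imwrite("pics/wrist2.png",d["pixels"][:,:,::-1])
W=cloud(d)
m=(np.hypot(W[...,0]-514,W[...,1]+152)<30)&(W[...,2]>166)&(W[...,2]<176)
p=W[m];print(len(p),np.median(p,0),(p.min(0)+p.max(0))/2)
E
```

```text
clock: 4.75
tcp_pos: [514.6, -152.2, 189.7]
tool_rot: [-2.781, -1.461, -0.001]
ft_force: [0.0, 0.5, -0.4]
opening: 85.6
1113 [ 516.29123306 -151.91064385  170.29581096] [ 515.78121769 -152.77116875  169.12544028]
```

View pics/wrist2.png

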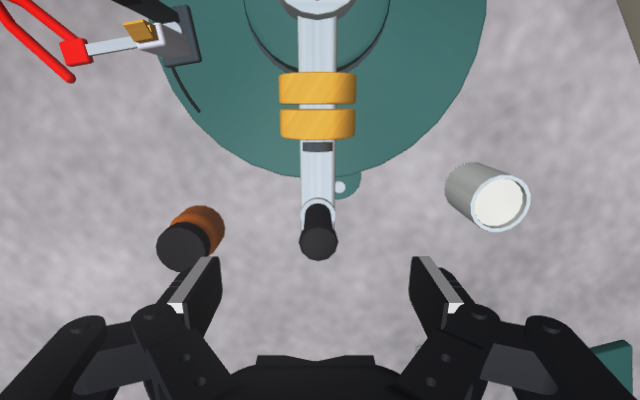

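The knob at (318,243) sits midway between the fingers, and measures (516,-152,170). I'll descend and close lightly.

```bash
python3 -m handwheel '[[0.04,0,-0.5,0],[0,0,-0.6,0],[0,0,-0.6,0],[0,0,-0.45,0],[0,0,0,0],[0,0,0,0]]'
python3 -m handwheel '[[0,0,0,0],[0,0,0,0],[0,0,0,0],[0,0,0,0],[0,0,0,0],[0,0,0,0],[0,0,0,0],[0,0,0,0],[0,0,0,0],[0,0,0,0]]' 0 60
python3 - <<'E'
from h import *
d=manip.get_image("wrist");cv2.imwrite("pics/wrist3.png",d["pixels"][:,:,::-1])
E
```

```text
clock: 5.4
tcp_pos: [516.0, -153.0, 125.5]
tool_rot: [2.781, 1.459, 0.001]
ft_force: [0.4, 0.5, -0.1]
opening: 85.6
clock: 6.4
tcp_pos: [515.7, -153.0, 125.2]
tool_rot: [2.782, 1.459, 0.001]
ft_force: [-0.6, 0.7, 5.0]
opening: 18.1
```

View pics/wrist3.png

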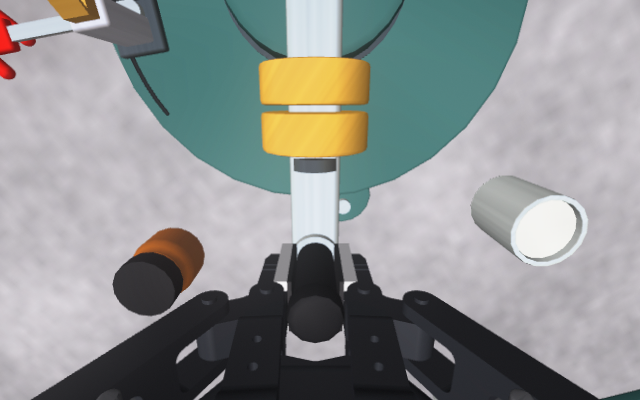

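```bash
python3 - <<'E'
import numpy as np
S=np.array([599,-28.8]);a=np.radians(236.1-3*np.arange(0,29));P=S+150*np.c_[np.cos(a),np.sin(a)]
print(P[0]);
for i,r in enumerate(np.diff(P,axis=0)/30):print(i,r.round(2),P[i+1].round(1))
E
```

```text
[ 515.33823365 -153.30184276]
0 [-0.21  0.15] [ 508.9 -148.8]
1 [-0.21  0.16] [ 502.8 -143.9]
2 [-0.2   0.17] [ 496.9 -138.7]
3 [-0.19  0.18] [ 491.3 -133.2]
4 [-0.18  0.19] [ 486.  -127.4]
5 [-0.17  0.2 ] [ 481.  -121.4]
6 [-0.16  0.21] [ 476.3 -115.1]
7 [-0.14  0.22] [ 471.9 -108.5]
8 [-0.13  0.23] [ 467.9 -101.8]
9 [-0.12  0.23] [464.3 -94.8]
10 [-0.11  0.24] [461.  -87.7]
11 [-0.1   0.24] [458.1 -80.3]
12 [-0.08  0.25] [455.6 -72.9]
13 [-0.07  0.25] [453.5 -65.3]
14 [-0.06  0.26] [451.8 -57.7]
15 [-0.04  0.26] [450.5 -49.9]
16 [-0.03  0.26] [449.6 -42.1]
17 [-0.02  0.26] [449.1 -34.3]
18 [-0.    0.26] [449.  -26.4]
19 [0.01 0.26] [449.3 -18.6]
20 [0.02 0.26] [450.1 -10.8]
21 [0.04 0.26] [451.2  -3. ]
22 [0.05 0.26] [452.8   4.7]
23 [0.07 0.25] [454.7  12.3]
24 [0.08 0.25] [457.1  19.8]
25 [0.09 0.25] [459.8  27.1]
26 [0.1  0.24] [462.9  34.4]
27 [0.12 0.23] [466.4  41.4]
```

```bash
python3 -m handwheel '[[-0.21,0.15,0,-0.0167],[-0.21,0.16,0,-0.0167],[-0.2,0.17,0,-0.0167],[-0.19,0.18,0,-0.0167],[-0.18,0.19,0,-0.0167],[-0.17,0.2,0,-0.0167]]'; python3 -m handwheel '[[-0.16,0.21,0,-0.0167],[-0.14,0.22,0,-0.0167],[-0.13,0.23,0,-0.0167],[-0.12,0.23,0,-0.0167]]'; python3 -c "
from workcell import manip;s=manip.state();print(s['tcp_pos'],s['ft_force'],s['joint_positions'])"
```

```text
clock: 7.05
tcp_pos: [482.1, -121.3, 125.2]
tool_rot: [2.976, 1.002, 0.005]
ft_force: [2.6, 0.6, 2.1]
opening: 17.9
clock: 7.45
tcp_pos: [465.9, -95.0, 125.2]
tool_rot: [3.063, 0.684, 0.006]
ft_force: [3.5, -0.9, 1.6]
opening: 17.7
[465.88083049 -95.03098165 125.19911511] [ 3.52780566 -0.91804938  1.62484354] [-0.54060736  0.32904859  0.87300455  1.89391684 -0.28966596  1.04572474
 -0.67905933]
```

```bash
python3 -m handwheel '[[-0.08,0.25,0,-0.0167],[-0.08,0.25,0,-0.0167],[-0.07,0.25,0,-0.0167],[-0.07,0.25,0,-0.0167],[-0.05,0.26,0,-0.0167]]'; python3 -m handwheel '[[-0.04,0.26,0,-0.0167],[-0.03,0.26,0,-0.0167],[-0.02,0.26,0,-0.0167],[0,0.26,0,-0.0167],[0.01,0.26,0,-0.0167]]'; python3 -m handwheel '[[0,0,0,0],[0,0,0,0]]'
python3 - <<'E'
from h import *
for n in("side","top"):
    d=manip.get_image(n);np.save(f"{n}4.npy",d,allow_pickle=True);
    im=d["pixels"][::,::,::-1]
    im=im[165:265,260:400] if n=="side" else im[120:260,240:420]
    cv2.imwrite(f"pics/{n}4.png",cv2.resize(im,None,fx=4,fy=4,interpolation=cv2.INTER_CUBIC))
E
```

```text
clock: 7.95
tcp_pos: [453.7, -58.8, 125.2]
tool_rot: [3.126, 0.276, 0.001]
ft_force: [-1.6, -3.0, 4.4]
opening: 17.9
clock: 8.45
tcp_pos: [451.2, -20.2, 125.1]
tool_rot: [3.135, -0.136, 0.001]
ft_force: [-0.4, -4.2, 5.4]
opening: 17.9
clock: 8.65
tcp_pos: [451.2, -19.8, 125.1]
tool_rot: [3.136, -0.131, 0.0]
ft_force: [-2.1, -3.1, 6.4]
opening: 18.0
```

View pics/side4.png

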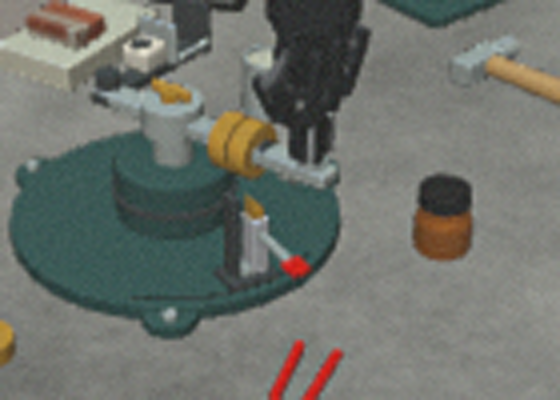

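View pics/top4.png

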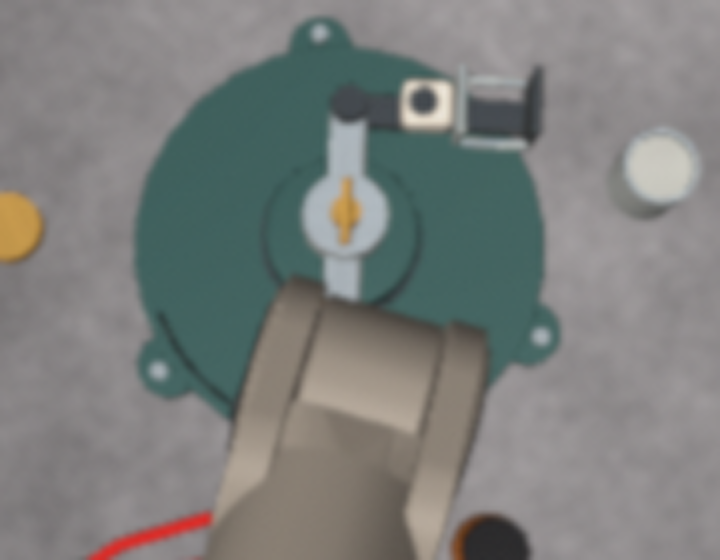

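The side view shows the arm at about 176°, with the tooth still short of the bracket. The TCP track fits a spindle at (600.5,-29) with r=150. I'll go on to just before the bolt, then take short steps.

```bash
python3 -m handwheel '[[0.02,0.26,0,-0.0167],[0.03,0.26,0,-0.0167]]';python3 -m handwheel '[[0.05,0.26,0,-0.0167],[0.06,0.255,0,-0.0167]]';python3 -m handwheel '[[0.04,0.17,0,-0.011]]'; python3 -m handwheel '[[0,0,0,0],[0,0,0,0]]'
```

```text
clock: 8.95
tcp_pos: [453.0, -5.3, 125.2]
tool_rot: [3.123, -0.302, 0.002]
ft_force: [-0.4, -5.4, 3.5]
opening: 18.2
clock: 9.15
tcp_pos: [456.4, 10.1, 125.2]
tool_rot: [3.103, -0.464, 0.003]
ft_force: [0.1, -6.0, 3.6]
opening: 17.8
clock: 9.25
tcp_pos: [457.9, 15.2, 125.2]
tool_rot: [3.094, -0.516, 0.004]
ft_force: [0.4, -6.2, 3.1]
opening: 17.9
clock: 9.45
tcp_pos: [458.0, 15.3, 125.2]
tool_rot: [3.095, -0.513, 0.004]
ft_force: [0.7, -5.2, 4.7]
opening: 18.1
```

```bash
python3 -m handwheel '[[0.02,0.06,0,-0.0042],[0,0,0,0]]';python3 -m handwheel '[[0.02,0.06,0,-0.0042],[0,0,0,0]]';python3 -m handwheel '[[0.02,0.06,0,-0.0042],[0,0,0,0]]'
```

```text
clock: 9.65
tcp_pos: [458.5, 16.9, 125.1]
tool_rot: [3.091, -0.535, 0.004]
ft_force: [0.2, -5.2, 4.3]
opening: 17.8
clock: 9.85
tcp_pos: [459.0, 18.6, 125.2]
tool_rot: [3.088, -0.555, 0.004]
ft_force: [0.3, -5.7, 3.3]
opening: 17.9
clock: 10.05
tcp_pos: [459.7, 20.4, 125.2]
tool_rot: [3.084, -0.576, 0.004]
ft_force: [0.2, -4.4, 3.9]
opening: 18.1
```

```bash
python3 - <<'E'
from h import *
print(manip.state()['joint_positions'])
d=manip.get_image("side");im=d["pixels"][165:265,260:400,::-1]
cv2.imwrite("pics/side5.png",cv2.resize(im,None,fx=5,fy=5,interpolation=cv2.INTER_CUBIC))
d=manip.get_image("wrist");cv2.imwrite("pics/wrist5.png",d["pixels"][:,:,::-1])
E
```

```text
[-0.92976919  0.3463736   1.04852504  1.93241778 -0.33975719  1.05460989
 -1.67577981]
```

View pics/side5.png

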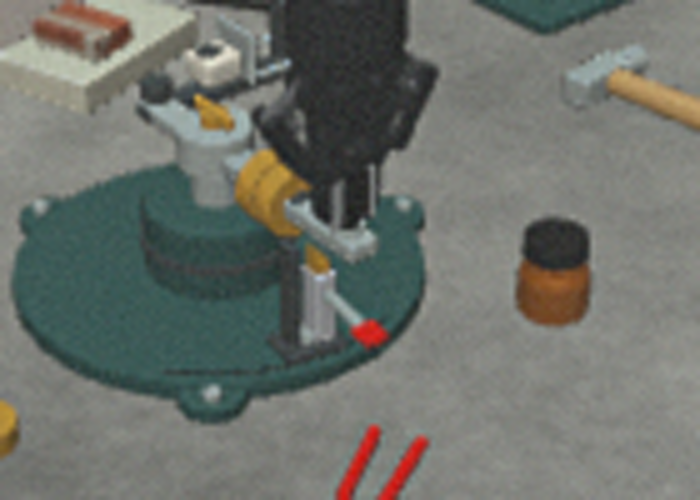

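View pics/wrist5.png

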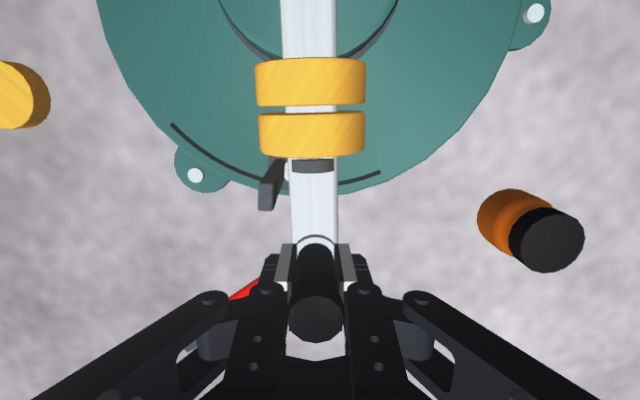

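The side view shows the arm right at the bolt, at (315,255) in the crop, with no force rise yet. In the wrist view the stop at (270,185) is just ahead.

```bash
python3 -m handwheel '[[0.02,0.06,0,-0.0042],[0,0,0,0]]';python3 -m handwheel '[[0.02,0.06,0,-0.0042],[0,0,0,0]]'
```

```text
clock: 10.35
tcp_pos: [460.3, 22.1, 125.1]
tool_rot: [3.08, -0.596, 0.004]
ft_force: [-0.1, -5.7, 4.2]
opening: 18.0
clock: 10.55
tcp_pos: [461.0, 23.9, 125.1]
tool_rot: [3.076, -0.616, 0.004]
ft_force: [0.5, -6.4, 3.9]
opening: 17.9
```

```bash
python3 -m handwheel '[[0.02,0.06,0,-0.0042],[0,0,0,0]]';python3 -m handwheel '[[0.02,0.06,0,-0.0042],[0,0,0,0]]'
```

```text
clock: 10.75
tcp_pos: [461.5, 25.4, 125.2]
tool_rot: [3.072, -0.637, 0.004]
ft_force: [-0.4, -5.2, 3.2]
opening: 17.8
clock: 10.95
tcp_pos: [462.1, 26.9, 125.2]
tool_rot: [3.067, -0.657, 0.005]
ft_force: [0.3, -6.7, 3.3]
opening: 17.9
```

```bash
python3 -m handwheel '[[0.02,0.06,0,-0.0042],[0,0,0,0]]'; python3 -m handwheel '[[0,0,0,0]]'
```

```text
clock: 11.15
tcp_pos: [462.4, 27.6, 125.1]
tool_rot: [3.061, -0.678, 0.004]
ft_force: [-0.1, -8.5, 4.3]
opening: 18.1
clock: 11.25
tcp_pos: [462.4, 27.6, 125.2]
tool_rot: [3.061, -0.677, 0.004]
ft_force: [-0.0, -7.9, 3.9]
opening: 18.2
```

```bash
python3 -m handwheel '[[0.02,0.06,0,-0.0042],[0,0,0,0]]'; python3 -m handwheel '[[0,0,0,0]]'
```

```text
clock: 11.45
tcp_pos: [463.0, 28.9, 125.2]
tool_rot: [3.056, -0.698, 0.005]
ft_force: [-0.4, -9.1, 4.2]
opening: 17.8
clock: 11.55
tcp_pos: [463.0, 28.9, 125.2]
tool_rot: [3.056, -0.698, 0.005]
ft_force: [-0.4, -9.1, 3.8]
opening: 18.1
```

The pull is rising by about 3 N, so the tooth is riding the slant. Finer steps from here.

```bash
python3 -m handwheel '[[0.02,0.06,0,-0.0042],[0,0,0,0]]'
```

```text
clock: 11.75
tcp_pos: [463.8, 30.6, 125.2]
tool_rot: [3.051, -0.719, 0.005]
ft_force: [-0.4, -8.8, 4.3]
opening: 18.0
```

```bash
python3 -m handwheel '[[0.02,0.05,0,-0.0035],[0,0,0,0]]'
```

```text
clock: 11.95
tcp_pos: [464.3, 31.7, 125.2]
tool_rot: [3.046, -0.735, 0.005]
ft_force: [-0.6, -9.8, 3.3]
opening: 18.0
```

```bash
python3 -m handwheel '[[0.02,0.04,0,-0.003],[0,0,0,0]]'
```

```text
clock: 12.15
tcp_pos: [465.1, 33.5, 125.2]
tool_rot: [3.044, -0.75, 0.006]
ft_force: [1.4, -8.8, 3.1]
opening: 17.9
```

```bash
python3 -m handwheel '[[0,0,0,0]]'; python3 -m handwheel '[[0.02,0.04,0,-0.003],[0,0,0,0]]'
```

```text
clock: 12.25
tcp_pos: [465.2, 33.6, 125.2]
tool_rot: [3.044, -0.75, 0.006]
ft_force: [0.4, -9.5, 3.0]
opening: 17.8
clock: 12.45
tcp_pos: [466.0, 35.4, 125.2]
tool_rot: [3.041, -0.764, 0.006]
ft_force: [1.0, -7.5, 2.9]
opening: 17.9
```

```bash
python3 -m handwheel '[[0,0,0,0]]'; python3 -m handwheel '[[0.015,0.03,0,-0.002],[0,0,0,0]]'
```

```text
clock: 12.55
tcp_pos: [466.0, 35.4, 125.2]
tool_rot: [3.041, -0.764, 0.007]
ft_force: [0.5, -7.4, 2.7]
opening: 17.8
clock: 12.75
tcp_pos: [466.5, 36.3, 125.2]
tool_rot: [3.039, -0.774, 0.007]
ft_force: [1.0, -6.7, 1.8]
opening: 18.2
```

```bash
python3 - <<'E'
from h import *
d=manip.get_image("side");im=d["pixels"][165:265,260:400,::-1]
cv2.imwrite("pics/side6.png",cv2.resize(im,None,fx=5,fy=5,interpolation=cv2.INTER_CUBIC))
d=manip.get_image("wrist");im=d["pixels"][100:300,200:460,::-1];cv2.imwrite("pics/wrist6.png",cv2.resize(im,None,fx=3,fy=3,interpolation=cv2.INTER_CUBIC))
E
```

```text
(no output)
```

View pics/side6.png

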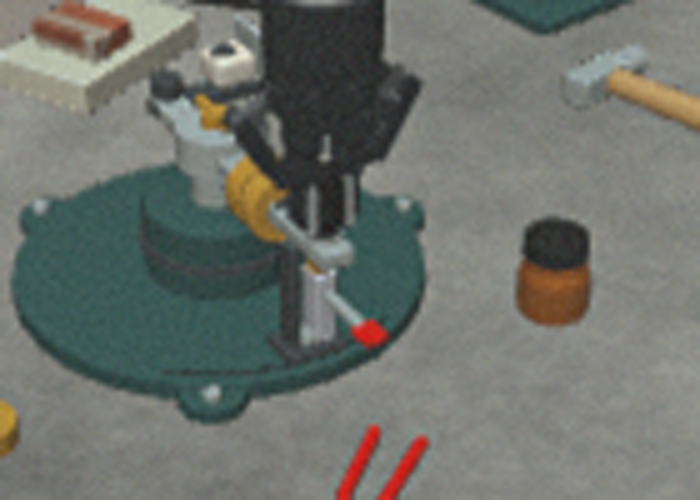

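View pics/wrist6.png

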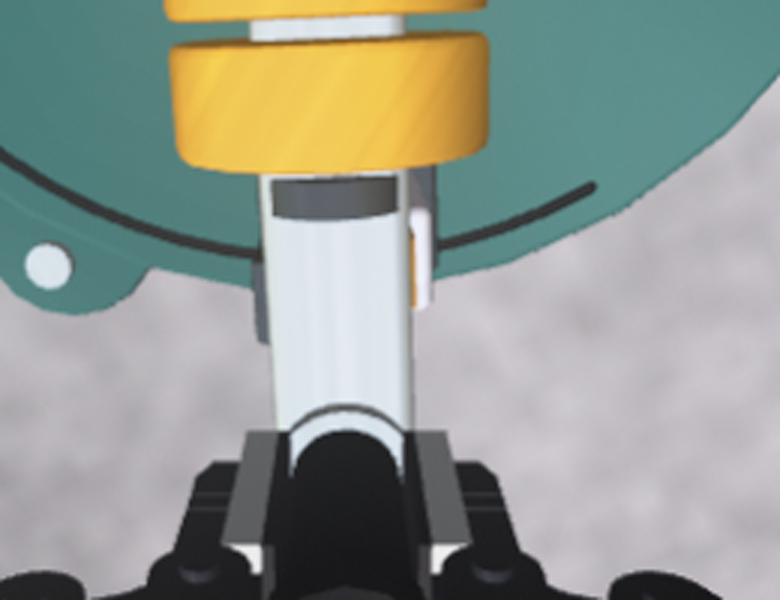

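The pull has fallen back to the base level, and the wrist view shows the brass bolt at (413,270) now behind the bar. I'll ease back slowly and check that the catch takes the load.

```bash
python3 -m handwheel '[[-0.015,-0.03,0,0.002],[0,0,0,0]]'; python3 -m handwheel '[[-0.015,-0.03,0,0.002],[0,0,0,0]]'
```

```text
clock: 13.05
tcp_pos: [466.1, 35.6, 125.2]
tool_rot: [3.042, -0.763, 0.007]
ft_force: [1.7, -7.1, 1.9]
opening: 18.4
clock: 13.25
tcp_pos: [466.0, 35.3, 125.2]
tool_rot: [3.045, -0.754, 0.008]
ft_force: [2.5, -6.3, 2.0]
opening: 18.0
```

```bash
python3 -m handwheel '[[-0.015,-0.03,0,0.002],[0,0,0,0]]'
```

```text
clock: 13.45
tcp_pos: [466.0, 35.2, 125.2]
tool_rot: [3.049, -0.744, 0.009]
ft_force: [3.7, -4.2, 0.5]
opening: 17.6
```

```bash
python3 -m handwheel '[[-0.015,-0.03,0,0.002],[0,0,0,0]]'
```

```text
clock: 13.65
tcp_pos: [465.9, 35.1, 125.2]
tool_rot: [3.052, -0.734, 0.009]
ft_force: [2.8, -3.0, 0.1]
opening: 18.1
```

```bash
python3 -m handwheel '[[0.01,-0.03,0,0],[0,0,0,0]]'
```

```text
clock: 13.85
tcp_pos: [465.8, 35.1, 125.2]
tool_rot: [3.053, -0.734, 0.007]
ft_force: [4.2, -3.5, -0.4]
opening: 17.9
```

```bash
python3 -m handwheel '[[0.01,-0.02,0,0],[0,0,0,0],[0,0,0,0]]'
```

```text
clock: 14.15
tcp_pos: [465.8, 35.2, 125.2]
tool_rot: [3.054, -0.733, 0.006]
ft_force: [4.7, -3.1, 0.8]
opening: 18.1
```

```bash
python3 -m handwheel '[[0.02,-0.03,0,0],[0,0,0,0],[0,0,0,0]]'; python3 -m handwheel '[[0,0,0,0],[0,0,0,0],[0,0,0,0]]' - 20; python3 - <<'E'
from h import *
d=manip.get_image("wrist");im=d["pixels"][100:300,200:460,::-1];cv2.imwrite("pics/wrist7.png",cv2.resize(im,None,fx=3,fy=3,interpolation=cv2.INTER_CUBIC))
print(manip.state()["ft_torque"])
E
```

```text
clock: 14.45
tcp_pos: [465.7, 35.2, 125.2]
tool_rot: [-3.055, 0.732, -0.003]
ft_force: [3.8, -0.4, 2.7]
opening: 18.1
clock: 14.75
tcp_pos: [465.7, 35.2, 125.1]
tool_rot: [-3.054, 0.732, -0.003]
ft_force: [4.7, -1.1, 3.5]
opening: 18.2
[-0.26895712 -0.9295406   0.12023627]
```

View pics/wrist7.png

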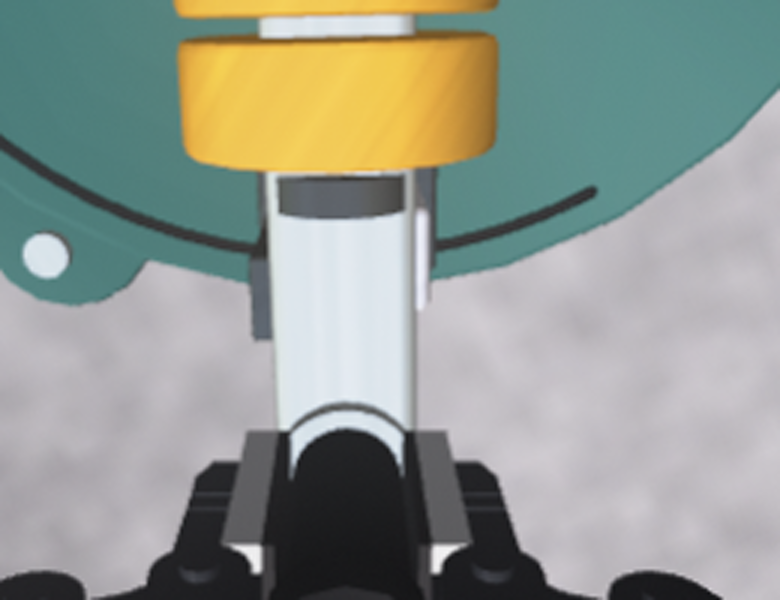

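The handle load is now on the bolt: the tangential pull went from about -7 N to about +1 N with the position unchanged. I'll open slightly, keeping the trailing finger close as a net.

```bash
python3 -m handwheel '[[0,0,0,0],[0,0,0,0],[0,0,0,0],[0,0,0,0],[0,0,0,0],[0,0,0,0]]' 0.35; python3 - <<'E'
from h import *
d=manip.get_image("wrist");im=d["pixels"][100:300,200:460,::-1];cv2.imwrite("pics/wrist8.png",cv2.resize(im,None,fx=3,fy=3,interpolation=cv2.INTER_CUBIC))
E
```

```text
clock: 15.4
tcp_pos: [464.6, 35.1, 124.7]
tool_rot: [3.055, -0.733, -0.001]
ft_force: [-0.3, 0.4, -0.7]
opening: 30.0
```

View pics/wrist8.png

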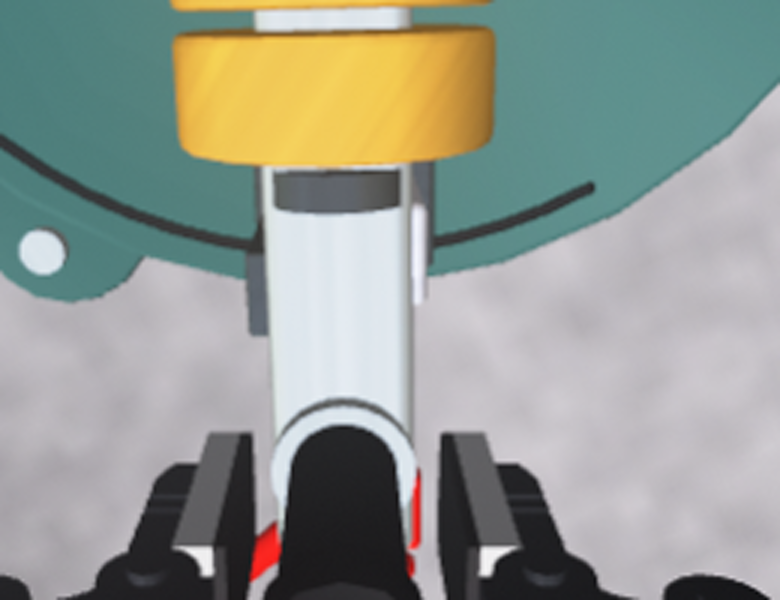

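The arm hangs by itself, with the handle centred and clear of both pads and no force on the wrist. I'll open a little more and lift straight up, away from the lever.

```bash
python3 -m handwheel '[[0,0,0,0],[0,0,0,0],[0,0,0,0],[0,0,0.3,0],[0,0,0.6,0],[0,0,0.9,0],[0,0,0.9,0],[0,0,0.9,0],[0,0,0.6,0],[0,0,0,0],[0,0,0,0]]' 0.6; python3 - <<'E'
from h import *
d=manip.get_image("wrist");cv2.imwrite("pics/wrist9.png",d["pixels"][:,:,::-1])
d=manip.get_image("side");im=d["pixels"][125:285,220:420,::-1];cv2.imwrite("pics/side9.png",cv2.resize(im,None,fx=4,fy=4,interpolation=cv2.INTER_CUBIC)[:600])
print(manip.state()["ft_force"])
E
```

```text
clock: 16.55
tcp_pos: [464.9, 35.1, 251.0]
tool_rot: [-3.054, 0.733, -0.0]
ft_force: [0.2, 0.2, -0.5]
opening: 51.3
[-0.02278701  0.08720323  0.04373922]
```

View pics/wrist9.png

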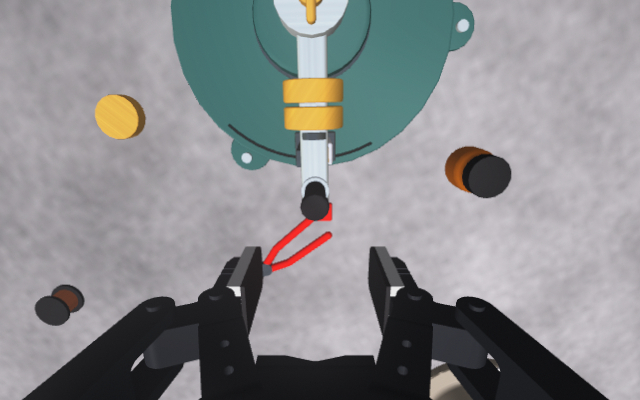

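View pics/side9.png

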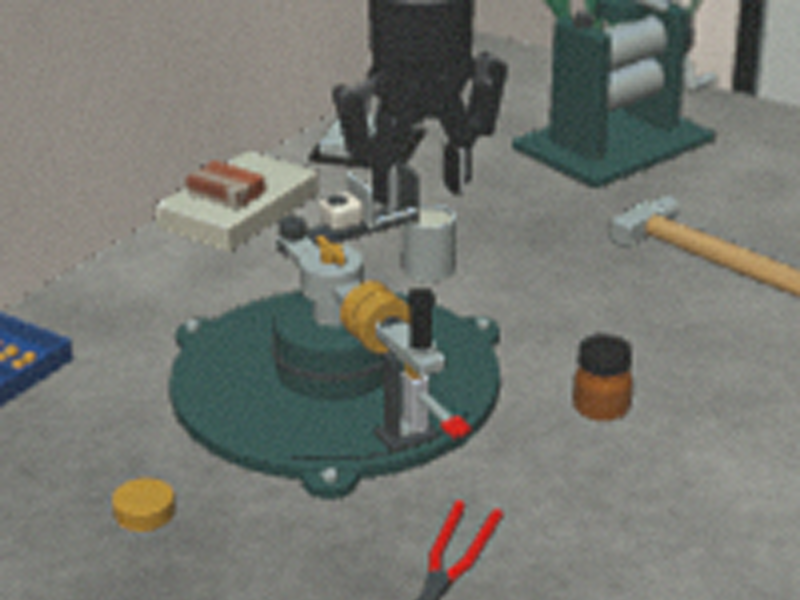

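The side view shows the arm still over the bracket, at (415,365), with the gripper clear above it. The flask, jar, pliers, weight and hammer are all where they were.

```bash
python3 -c "
from workcell import manip;print(manip.hand_in())"
```

```text
the job is handed in; nothing more can be done
None
```

The spring arm is hanging on the catch by itself and the job is handed in, at about 16.6 s on the robot's clock.

- **Winding:** I gripped the black handle and drew the arm clockwise about 82°. The pull rose by about 3 to 4 N as the tooth rode up the bolt, then fell back to about 7 N once it was over. I stopped about 1 mm past that point, and no force rise showed that it had reached the overwind stop.
- **Easing back:** I let the arm back in steps of about 1 mm. The handle stopped moving while the pull along its path dropped from about 7 N to about zero, so the bolt was carrying the load. I then opened the gripper slightly and lifted straight up.
- **Last checks:** The final wrist and side pictures show the arm still over the bracket and the gripper clear. There is no force on the wrist, and the flask, jar, pliers, weight and hammer look unmoved in those pictures. The crucible was not in that last view and I did not check it again; the spool shows in it, but I did not measure its place.
- **Disagreements:** The first fit of the plate edge put the spindle about 10 mm off, probably because a foot was counted as rim. The hub position and the handle's measured path agreed on (600.5, -29), so I used that. During easing back there was also a sideways force of about 4 to 5 N on the handle, towards the spindle, which went away on release.

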